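# Put the yellow truck away through the sprung flap

### The arm

A 6-joint arm with a two-finger parallel gripper is mounted at the origin on the work surface. World frame = base frame: x ahead of the robot, y to its left, z up, the work surface at z = 0. Lengths are in m, angles in rad, forces in N, time in s.
With the tool pointing down it reaches from about 0.325 to 0.85 m from the base axis. Payload 4.4 kg.
Tool frame: the origin (TCP) lies between the finger pads; the fingertips stand 19 mm ahead of it and the grasp point (between the pads) is the TCP; z points along the fingers, y is the line along which they close (so a half turn about z gives the same grasp; the last joint's range is limited). The gripper opens to 94 mm and grips with 3 to 60 N. Pads are 16 mm wide; open, the fingers measure 119 mm over their backs; the gripper's body (75 mm by 177 mm) begins 78 mm behind the grasp point.
Start: joints at [0.987, 0.207, 1.542, -0, 1.393, -0.15], TCP at [0.242, 0.522, 0.224] pointing down, gripper open.
Joint ranges: [-2.73, 2.73], [-0.86, 2.22], [0.23, 2.46], [-1.11, 4.25], [0.08, 2.63], [-2.82, 2.82]. Speed limits (rad/s): [2.79, 2.79, 3.14, 3.14, 3.14, 3.14].

### API

Orientations are given as a 3x3 rotation matrix whose columns are the frame's x, y, z axes.
In Python, from cell import readout, viewer, manip gives the robot as it stands.
- The arm moves only by the shell command python3 -m inch 'ROWS' [OPENING] [FORCE]. ROWS is JSON, a list of rows, each a list of 2 entries, a list of its own where there are three numbers: the shift along the tool's x, y, z in m, then the turn, a rotation vector about the tool's x, y, z in rad. A call has 1 to 10 rows; each row is the pose to reach, as a shift and turn from the pose commanded when the call began, along the tool's axes at that moment; what a row does not reach only later rows make up. A row lasts 1/8 s, in which the tool goes at most 62.5 mm and 10.7 degrees, less where a joint would pass 70% of its speed; a pose out of reach is approached as far as the arm can. A call with a gripper value outside its range is refused whole. OPENING is the opening, from 0 (shut) to 1 (fully open), set as the call begins (- or left out, the last holds). The fingers move at their own pace and stop on an object; FORCE is the grip in N (left out, the last holds). Time passes only in rows, so rows that repeat a pose let the fingers close. It gives the time, the measured TCP pose, the force, the opening and the grip force at its end, in the units of the state.
- readout.get_state(): the state, without advancing time (a new reading comes with each control period).
- viewer.snapshot(name): name is "scene" or "top"; returns the picture (384x512x3 uint8, red, green, blue); there is no depth.
- viewer.camera_model(name): a dict with "intrinsics" (3x3 intrinsics, pixels), "pose" (4x4, takes a point from camera to world coordinates). Camera axes: x right, y up, looking along -z (the intrinsics and any distortion apply to the point x, -y, -z); pixel columns grow to the right and rows downward; lengths in m; the calibration is good to about 2 mm. A picture is of the moment at which its call begins. camera_model takes no time and is no camera call.
- manip.job_done(): hands the job in; it is judged then, once.
The state is a dict: "clock": time; "qpos": joint angles; "dq": joint speeds; "joint_torque": joint torques, N m; "tool_pos": TCP position; "tool_rot": TCP orientation; "ft_force": force on the tool from outside, world axes, zero at the start; "torque": the same for the moment, N m; "width": opening from 0.0 (shut) to 1.0 (fully open); "grasp_force": force on a finger pad.
Only numpy, scipy, OpenCV 4.12 (cv2) and the standard library are available. Lean on these libraries where they do the work, as an engineer would, in place of code of your own. Each camera call takes 0.05 s, during which the arm holds its last target. There are 200 camera calls.

### The job

Put the yellow toy truck away in the blue toy box: push it down through the white spring flap on top, keeping hold of it until the whole truck is below the rim of the box, then let it go so that it drops in and the flap springs shut behind it. Leave the red truck where it stands.

Things in the scene. Friction and masses are not known exactly. Their poses are not given: they have to be found in the camera images.
- yellow_truck_mid (a point): Yellow toy tipper truck, 72 mm long (x, cab at +x), 40 mm wide (y) and 48 mm high, about 220 g, standing on its wheels on the cream top. The point is its centre, half-way up (24 mm above the top). Its flat sides, 40 mm apart and 17 to 43 mm above the wheels' foot, are gripped across y.
- red_truck_mid (a point): Red toy truck of exactly the same make and size as the yellow one; the point is its centre. It must stay where it stands.
- mouth (a point): Centre of the blue toy box's mouth, at its rim, 205 mm above the cream top. Fixed box, 126 mm (x) by 140 mm (y), clear wall at +x. Mouth inside 110 mm (x) by 124 mm (y), floor 195 mm below the rim, z up. Put the truck in lengthwise along x: the fingers then have room to open to 110 mm over their backs, and the one on the hinge side (+y) holds the flap clear of the truck.
- flap (a joint): White flap closing the mouth (119 mm in y, 4 mm thick, 2 mm below the rim), hinged along the mouth's +y edge (steel pin along x); red stripe at its free edge, -y. Angle in rad: 0 shut, growing as it is pushed down into the box, at most 1.5. A spring always returns it; pushing takes about 1.5 N at its middle, 3 to 5 N near the hinge.
Not all that is in view belongs to the job. Of the things that look like the part that bears yellow_truck_mid, the largest one is meant.

How it is judged:
By the outcome, as a careful person would: the job done as asked, in the order asked, and still so for the second after the job is handed in, with the robot touching nothing.
It also fails if it takes over 38 s, if anything falls off the work surface, if the arm or the gripper's body presses on something with over 40 N, if the wrist force passes 120 N, or if a joint passes its speed limit or range.

## Working session

There is one attempt and no reset: what is moved stays moved. The work goes in short steps, Python scripts to look and compute and a shell command to move; the robot and the scene stay as the last step left them, time stands still between calls to the robot, and variables do not carry over. Pictures are saved under pics/ and viewed, at most 10 in all, crops included, and the job is handed in when it is done.

```bash
ls; mkdir -p pics
python3 - <<'E'
from cell import readout, viewer
import cv2, numpy as np
np.set_printoptions(precision=4,suppress=True)
s=readout.get_state(); print(s['clock'],s['tool_pos'],s['tool_rot'],s['width'],s['ft_force'])
for n in("scene","top"):
    im=viewer.snapshot(n); cv2.imwrite(f'pics/{n}0.png',im[:,:,::-1]); m=viewer.camera_model(n); print(n,{k:np.array(v).tolist() for k,v in m.items()})
E
```

```text
pics
0.0 [0.2413 0.5211 0.2233] [[-0.9074  0.4203 -0.0012]
 [ 0.4203  0.9074 -0.0019]
 [ 0.0003 -0.0022 -1.    ]] 0.9975604112930688 [ 0.4553  0.205  -0.2515]
scene {'intrinsics': [[414.11983017505673, 0.0, 254.00108663017994], [0.0, 414.11983017505673, 196.01719003167256], [0.0, 0.0, 1.0]], 'pose': [[0.70930452036036, -0.41554947793647967, 0.5693906644677965, 1.043953976980804], [0.704897058511962, 0.4150595389931537, -0.5751918949289657, -0.53432750713918], [0.002689664950017169, 0.8093480156752779, 0.5873232118901371, 0.6765098435633601], [0.0, 0.0, 0.0, 1.0]]}
top {'intrinsics': [[447.77765923188235, 0.0, 253.29870201568343], [0.0, 447.77765923188235, 181.59632249719417], [0.0, 0.0, 1.0]], 'pose': [[-0.030153886782702394, 0.9849617853607491, -0.17012061747731058, 0.35489376753178914], [-0.9993987667499687, -0.02679569231494829, 0.022002179255794223, -0.0016991556378941342], [0.01711280603926326, 0.1706817865278193, 0.9851775878577091, 1.106148286865397], [0.0, 0.0, 0.0, 1.0]]}
```

View pics/scene0.png

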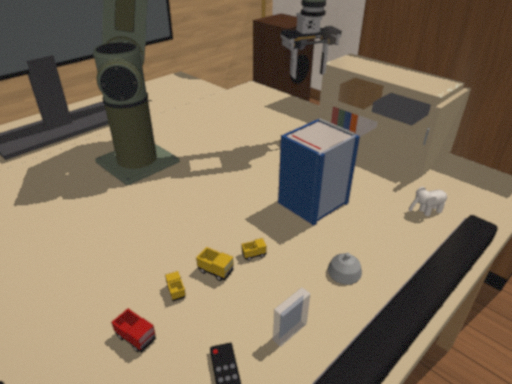

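View pics/top0.png

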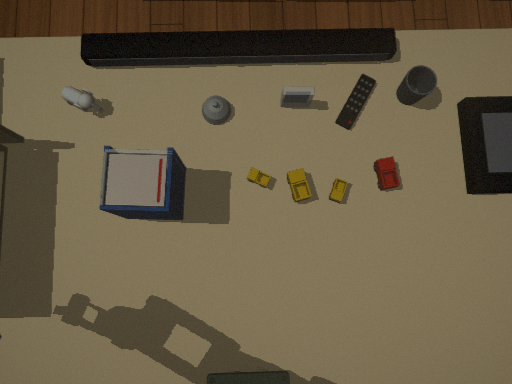

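The scene view shows three yellow trucks. The candidates, in top-view pixels, are (259,178) small, (299,186) largest and (339,190) small; the red truck is at (387,173). The largest one, (299,186) in top and (215,263) in scene, fits the description. The box mouth is near (137,180), with the red stripe at about x=160 (-y side).

```bash
cat > h.py <<'E'
import numpy as np, cv2
from cell import viewer
np.set_printoptions(precision=4,suppress=True)
def ray(n,p):
    m=viewer.camera_model(n); K=np.array(m['intrinsics']);T=np.array(m['pose'])
    d=np.linalg.inv(K)@[p[0],p[1],1]; return T[:3,3],T[:3,:3]@(d*[1,-1,-1])
def plane(n,p,z):
    o,d=ray(n,p); return o+d*(z-o[2])/d[2]
def tri(p,q):
    o1,d1=ray('scene',p);o2,d2=ray('top',q)
    t=np.linalg.lstsq(np.c_[d1,-d2],o2-o1,rcond=None)[0]
    a,b=o1+t[0]*d1,o2+t[1]*d2; return (a+b)/2,np.linalg.norm(a-b)
def blobs(im,lo,hi,amin=25):
    m=cv2.inRange(cv2.cvtColor(im,cv2.COLOR_RGB2HSV),lo,hi)
    m=cv2.morphologyEx(m,cv2.MORPH_CLOSE,np.ones((3,3)))
    cs=cv2.findContours(m,cv2.RETR_EXTERNAL,cv2.CHAIN_APPROX_NONE)[0]
    return sorted([c for c in cs if cv2.contourArea(c)>amin],key=cv2.contourArea)[::-1]
YEL=((20,170,70),(32,255,255)); RED=((0,180,80),(6,255,255)); BLUE=((100,120,20),(125,255,255))
E
python3 - <<'E'
from h import *
ims={n:cv2.imread(f'pics/{n}0.png')[:,:,::-1].copy() for n in('scene','top')}
for n,im in ims.items():
    for nm,r in(('Y',YEL),('R',RED),('B',BLUE)):
        for c in blobs(im,*r)[:5]:
            rc=cv2.minAreaRect(c); print(n,nm,cv2.contourArea(c),np.array(rc[0]),np.array(rc[1]),rc[2])
            if nm!='B' and n=='top': print('   corners z=.035',[plane(n,p,.035)[:2].round(4).tolist() for p in cv2.boxPoints(rc)])
a=ims['top'][140:230,90:320]; b=ims['top'][150:215,240:350]
c=ims['scene'][110:225,265:370]
A=cv2.resize(a,None,fx=3,fy=3,interpolation=2); B=cv2.resize(b,(440,260),interpolation=2); C=cv2.resize(c,None,fx=2.4,fy=2.4,interpolation=2)
o=np.zeros((570,720,3),np.uint8); o[:270,:690]=A; o[290:550,:440]=B; o[290:290+C.shape[0],450:450+C.shape[1]]=C
cv2.imwrite('pics/crop1.png',o[:,:,::-1])
E
```

```text
scene Y 566.0 [212.6552 260.8621] [31.9396 22.2834] 21.801410675048828
scene Y 300.5 [175.05 285.15] [25.6144 13.914 ] 71.56504821777344
scene Y 277.0 [253.85 248.05] [14.5465 23.0846] 71.56504821777344
scene R 730.5 [131.256 326.908] [36.7457 26.4999] 34.69515609741211
scene B 2676.0 [300.6396 179.1259] [42.2799 86.2626] 3.3664605617523193
scene B 51.0 [351.2743 169.0477] [ 2.2703 67.0801] 9.865806579589844
top Y 476.0 [298.6176 184.4032] [30.  17.6] 73.73979187011719
   corners z=.035 [[0.5603, -0.106], [0.5714, -0.1479], [0.4999, -0.1648], [0.489, -0.1233]]
top Y 233.5 [338.2 189.4] [12.6491 20.871 ] 18.434946060180664
   corners z=.035 [[0.4963, -0.2074], [0.5445, -0.2264], [0.5339, -0.2552], [0.4858, -0.2359]]
top Y 229.0 [258.3 176.9] [21.019  12.0748] 26.56505012512207
   corners z=.035 [[0.5502, -0.0087], [0.5766, -0.0226], [0.5521, -0.0677], [0.5258, -0.0536]]
top R 419.5 [387.9136 172.0196] [29.3426 16.3113] 77.19573211669922
   corners z=.035 [[0.5867, -0.3309], [0.5948, -0.371], [0.523, -0.381], [0.5151, -0.3413]]
top R 30.0 [159.0151 180.5009] [ 1.7846 41.1669] 3.4682295322418213
   corners z=.035 [[0.4989, 0.2073], [0.5998, 0.2019], [0.5994, 0.1975], [0.4985, 0.203]]
top B 331.5 [149.9296 194.8734] [46.4612 93.0701] 49.610652923583984
```

View pics/crop1.png

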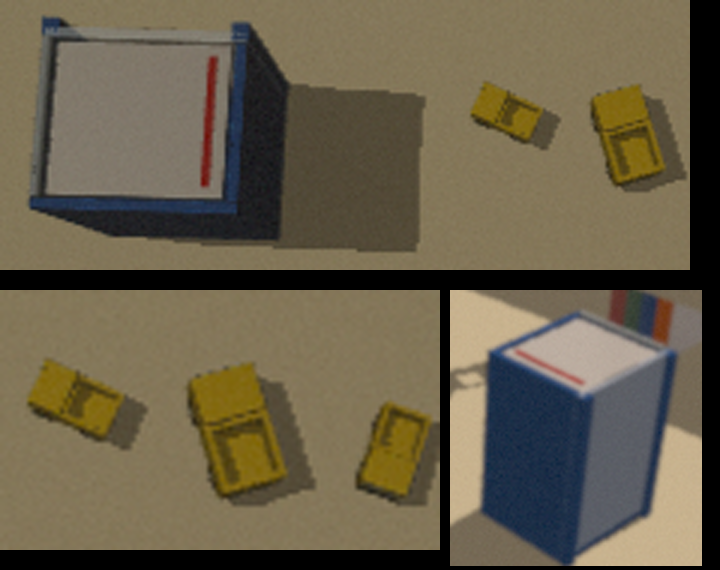

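The crop confirms the largest yellow truck at top (299,185), cab towards +x and turned about 13°. The box mouth corners in the top view are about (104,146), (173,148), (169,211) and (100,209).

Run:
```python
from h import *
print('yel tri',tri((212.7,261),(298.6,184.4)),'red tri',tri((131.3,327),(387.9,172)))
T=[(43,18),(248,23),(237,213),(30,208)]; T=[(90+(u)/3,140+v/3) for u,v in T]
S=[(577,313),(490,352),(583,395),(673,352)]; S=[(265+(u-450)/2.4,110+(v-290)/2.4) for u,v in S]
P=[plane('top',p,.205) for p in T]; Q=[plane('scene',p,.205) for p in S]
print('top',np.array(P),np.mean(P,0)); print('scene',np.array(Q),np.mean(Q,0))
print(np.linalg.norm(np.diff(P+P[:1],axis=0),axis=1))
c=np.array([plane('top',(159.0,180.5),.203)]);print('stripe',c)
from cell import readout
s=readout.get_state();R=np.array(s['tool_rot']);p=np.array(s['tool_pos'])
for nm,t,yaw in(('truck',[.53,-.1355,.15],13.3),):
    d=R.T@(np.array(t)-p); cur=np.degrees(np.arctan2(R[1,1],R[0,1]))-90
    print(nm,d,'world yaw needed',yaw-cur,'rad tool z',-np.radians(yaw-cur))
```

```text
yel tri (array([ 0.5287, -0.1373,  0.0344]), np.float64(0.004534187239150923)) red tri (array([ 0.5539, -0.3558,  0.0376]), np.float64(0.0014772489557966857))
top [[0.5932 0.2826 0.205 ]
 [0.5861 0.1424 0.205 ]
 [0.4551 0.1497 0.205 ]
 [0.4623 0.2878 0.205 ]] [0.5242 0.2156 0.205 ]
scene [[0.4657 0.2853 0.205 ]
 [0.4591 0.1512 0.205 ]
 [0.5783 0.1488 0.205 ]
 [0.5898 0.2824 0.205 ]] [0.5232 0.2169 0.205 ]
[0.1404 0.1312 0.1384 0.131 ]
stripe [[0.5184 0.1705 0.203 ]]
truck [-0.538  -0.4743  0.0742] world yaw needed 38.1569288966997 rad tool z -0.665964041696777
```

```bash
python3 -m inch '[[[0,0,-0.05],[0,0,0]],[[-0.03,-0.03,-0.09],[0,0,-0.05]],[[-0.07,-0.06,-0.1],[0,0,-0.12]],[[-0.11,-0.1,-0.1],[0,0,-0.2]],[[-0.155,-0.138,-0.1],[0,0,-0.28]],[[-0.2,-0.177,-0.1],[0,0,-0.36]],[[-0.245,-0.216,-0.1],[0,0,-0.44]],[[-0.29,-0.256,-0.1],[0,0,-0.52]],[[-0.335,-0.296,-0.1],[0,0,-0.6]],[[-0.38,-0.336,-0.1],[0,0,-0.666]]]' 0.64 20
```

```text
clock: 1.35
tool_pos: [0.4454, 0.0553, 0.3242]
tool_rot: [[-0.973, -0.232, -0.0], [-0.232, 0.973, 0.0], [0.0, 0.0, -1.0]]
ft_force: [-0.1, 0.5, 0.2]
width: 0.643
grasp_force: 0.0
```

Run:
```python
from h import *
from cell import readout
s=readout.get_state();R=np.array(s['tool_rot']);p=np.array(s['tool_pos'])
print(s['clock'],p,s['qpos'],s['width'],'tilt',R[:,2],'yaw',np.degrees(np.arctan2(R[1,1],R[0,1]))-90)
print(R.T@(np.array([.529,-.1365,.14])-p))
```

```text
1.35 [0.4454 0.0553 0.3242] [-0.07   -0.1332  1.6892  0.0003  1.5857 -1.8751] 0.6426623257185833 tilt [-0.0001  0.0003 -1.    ] yaw 13.424609815140172
[-0.0368 -0.206   0.1841]
```

```bash
python3 -m inch '[[[-0.01,-0.045,0.01],[0,0,0]],[[-0.02,-0.09,0.04],[0,0,0]],[[-0.025,-0.135,0.07],[0,0,0]],[[-0.032,-0.175,0.11],[0,0,0]],[[-0.037,-0.206,0.15],[0,0,0]],[[-0.037,-0.206,0.184],[0,0,0]],[[-0.037,-0.206,0.184],[0,0,0]]]'
python3 - <<'E'
from h import *
im=viewer.snapshot('scene'); t=viewer.snapshot('top')
a=cv2.resize(im[195:315,140:290],None,fx=4,fy=4,interpolation=2); cv2.imwrite('pics/s2.png',a[:,:,::-1])
for n,i in(('scene',im),('top',t)):
    for c in blobs(i,*YEL)[:3]: rc=cv2.minAreaRect(c); print(n,cv2.contourArea(c),rc)
E
```

```text
clock: 2.22
tool_pos: [0.5256, -0.1339, 0.1367]
tool_rot: [[-0.973, -0.229, -0.008], [-0.229, 0.973, 0.004], [0.007, 0.005, -1.0]]
ft_force: [-0.2, 1.0, 0.1]
width: 0.639
grasp_force: 0.0
scene 563.5 ((212.75860595703125, 261.10345458984375), (31.568206787109375, 22.28343963623047), 21.801406860351562)
scene 306.5 ((175.45001220703125, 284.85003662109375), (25.298219680786133, 14.230247497558594), 71.56505584716797)
scene 273.5 ((253.85003662109375, 248.05003356933594), (14.546475410461426, 23.084627151489258), 71.56504821777344)
top 216.0 ((258.300048828125, 176.9000244140625), (21.0190372467041, 12.074766159057617), 26.56505012512207)
top 154.0 ((301.0500183105469, 192.64999389648438), (12.649109840393066, 17.39252471923828), 71.56504821777344)
top 117.0 ((336.07342529296875, 188.42202758789062), (8.045741081237793, 20.305919647216797), 16.699243545532227)
```

View pics/s2.png

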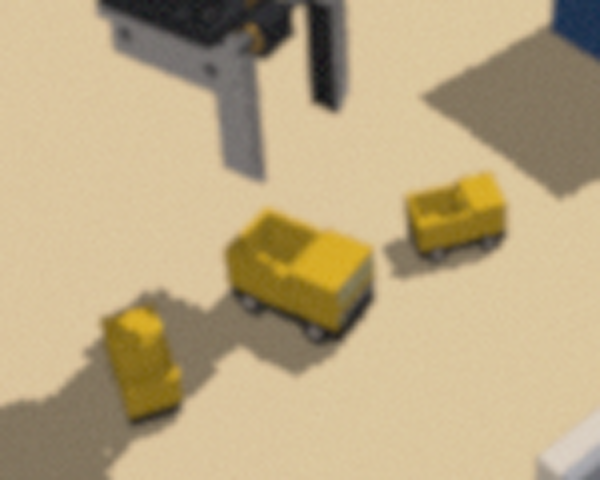

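The open fingers straddle the large truck (crop (245,180) and (330,110)), clear of both small trucks. I'm going down and closing.

```bash
python3 -m inch '[[[0,0,0.03],[0,0,0]],[[0,0,0.06],[0,0,0]],[[0,0,0.085],[0,0,0]],[[0,0,0.1],[0,0,0]],[[0,0,0.11],[0,0,0]],[[0,0,0.11],[0,0,0]],[[0,0,0.11],[0,0,0]]]' && python3 -m inch '[[[0,0,0],[0,0,0]],[[0,0,0],[0,0,0]],[[0,0,0],[0,0,0]],[[0,0,0],[0,0,0]],[[0,0,0],[0,0,0]],[[0,0,0],[0,0,0]]]' 0.3 30
```

```text
clock: 3.2
tool_pos: [0.5296, -0.1351, 0.0315]
tool_rot: [[-0.973, -0.23, 0.002], [-0.23, 0.973, -0.001], [-0.002, -0.001, -1.0]]
ft_force: [-0.5, 0.6, 0.0]
width: 0.637
grasp_force: 0.0
clock: 3.95
tool_pos: [0.529, -0.1351, 0.0309]
tool_rot: [[-0.973, -0.23, 0.001], [-0.23, 0.973, -0.001], [-0.001, -0.001, -1.0]]
ft_force: [0.1, -0.9, 3.9]
width: 0.424
grasp_force: 29.9
```

Gripped at 40 mm width, which matches the truck. I'm lifting and carrying it over the box.

```bash
python3 -m inch '[[[0,0,-0.015],[0,0,0]],[[0,0,-0.05],[0,0,0]],[[0,0,-0.09],[0,0,0]],[[0,0,-0.14],[0,0,0]],[[0,0.01,-0.19],[0,0,0]],[[-0.01,0.03,-0.235],[0,0,0.03]],[[-0.015,0.065,-0.265],[0,0,0.06]],[[-0.023,0.105,-0.27],[0,0,0.1]],[[-0.032,0.145,-0.27],[0,0,0.14]],[[-0.041,0.185,-0.27],[0,0,0.18]]]' && python3 -m inch '[[[-0.0075,0.035,0],[0,0,0.03]],[[-0.015,0.068,0],[0,0,0.06]],[[-0.022,0.098,0],[0,0,0.085]],[[-0.028,0.125,0],[0,0,0.1]],[[-0.0325,0.145,0],[0,0,0.108]],[[-0.0325,0.145,0],[0,0,0.108]],[[-0.0325,0.145,0],[0,0,0.108]],[[-0.0325,0.145,0],[0,0,0.108]]]'
python3 - <<'E'
from h import *
from cell import readout
s=readout.get_state();R=np.array(s['tool_rot']);p=np.array(s['tool_pos'])
print(p,'tilt',R[:,2],'yaw',np.degrees(np.arctan2(R[1,1],R[0,1]))-90,R.T@(np.array([.524,.216,.24])-p))
im=viewer.snapshot('scene');t=viewer.snapshot('top')
a=cv2.resize(im[80:230,250:400],None,fx=3,fy=3,interpolation=2);b=cv2.resize(t[110:230,80:200],(350,350));o=np.zeros((450,800,3),np.uint8);o[:,:450]=a;o[:350,450:]=b
cv2.imwrite('pics/s3.png',o[:,:,::-1])
E
```

```text
clock: 5.2
tool_pos: [0.5251, 0.0562, 0.3005]
tool_rot: [[-0.999, -0.051, -0.001], [-0.051, 0.999, 0.001], [0.001, 0.001, -1.0]]
ft_force: [0.2, -0.6, -1.4]
width: 0.422
grasp_force: 29.9
clock: 6.2
tool_pos: [0.5507, 0.2002, 0.3004]
tool_rot: [[-0.998, 0.057, -0.0], [0.057, 0.998, -0.0], [0.0, -0.0, -1.0]]
ft_force: [-0.1, 0.8, -1.4]
width: 0.42
grasp_force: 29.9
[0.5507 0.2002 0.3004] tilt [-0.0004 -0.0003 -1.    ] yaw -3.2555996248036223 [0.0275 0.0143 0.0604]
```

View pics/s3.png

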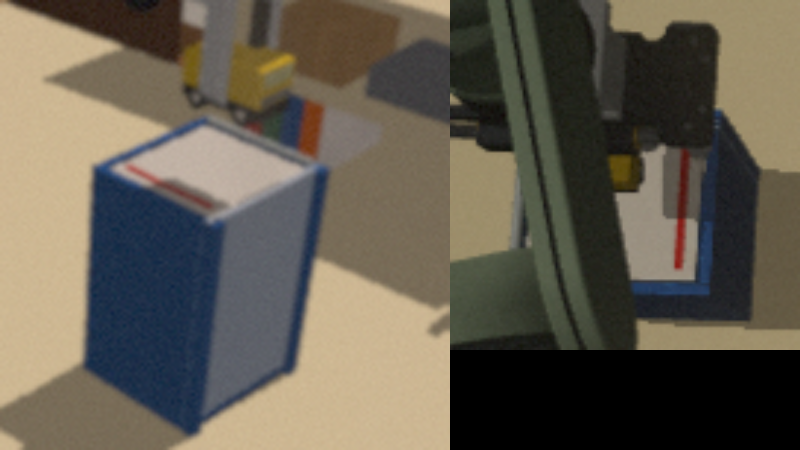

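The truck is held level above the box, cab at +x, but about 27 mm off in x and 14 mm off in y. I'll correct that and then push down through the flap.

```bash
python3 -m inch '[[[0.014,0.007,0.005],[0,0,0]],[[0.0275,0.0143,0.02],[0,0,0]],[[0.0275,0.0143,0.035],[0,0,0]],[[0.0275,0.0143,0.05],[0,0,0]],[[0.0275,0.0143,0.05],[0,0,0]],[[0.0275,0.0143,0.05],[0,0,0]]]' && python3 -m inch '[[[0,0,0.015],[0,0,0]],[[0,0,0.03],[0,0,0]],[[0,0,0.045],[0,0,0]],[[0,0,0.06],[0,0,0]],[[0,0,0.06],[0,0,0]]]'
python3 - <<'E'
from h import *
im=viewer.snapshot('scene');
a=cv2.resize(im[60:230,240:400],None,fx=3,fy=3,interpolation=2)
cv2.imwrite('pics/s4.png',a[:,:,::-1])
E
```

```text
clock: 7.05
tool_pos: [0.5247, 0.2168, 0.2506]
tool_rot: [[-0.998, 0.056, 0.0], [0.056, 0.998, 0.0], [-0.0, 0.0, -1.0]]
ft_force: [-0.7, 0.0, -1.8]
width: 0.422
grasp_force: 29.9
clock: 7.68
tool_pos: [0.5224, 0.2159, 0.1877]
tool_rot: [[-0.998, 0.056, -0.005], [0.056, 0.998, -0.003], [0.005, -0.003, -1.0]]
ft_force: [-1.2, -1.6, -1.7]
width: 0.421
grasp_force: 29.9
```

View pics/s4.png

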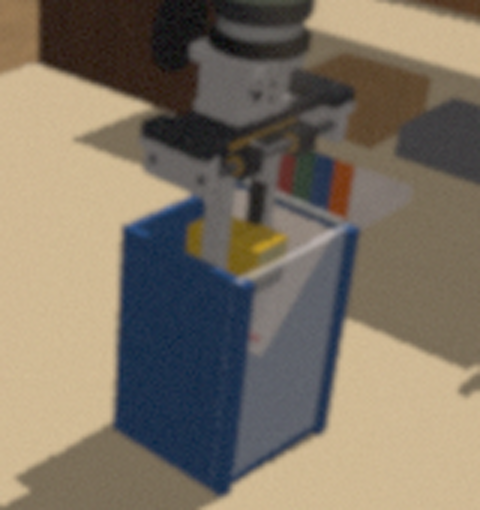

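The truck has gone in through the flap, whose free edge shows at about (260,350) behind the clear wall. I'll go lower before releasing.

```bash
python3 -m inch '[[[0,0,0.015],[0,0,0]],[[0,0,0.03],[0,0,0]],[[0,0,0.042],[0,0,0]],[[0,0,0.05],[0,0,0]],[[0,0,0.05],[0,0,0]],[[0,0,0.05],[0,0,0]],[[0,0,0.05],[0,0,0]]]'
python3 - <<'E'
from h import *
im=viewer.snapshot('scene');
a=cv2.resize(im[60:230,240:400],None,fx=3,fy=3,interpolation=2)
cv2.imwrite('pics/s5.png',a[:,:,::-1])
E
```

```text
clock: 8.6
tool_pos: [0.524, 0.2168, 0.1405]
tool_rot: [[-0.998, 0.056, -0.0], [0.056, 0.998, -0.0], [0.0, -0.0, -1.0]]
ft_force: [-0.4, -1.3, -3.0]
width: 0.423
grasp_force: 31.8
```

View pics/s5.png

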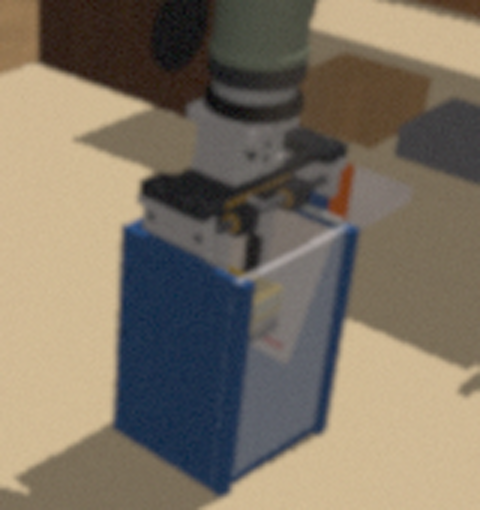

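The whole truck is below the rim (crop (265,305)) and the flap leans behind the +y finger. Releasing.

```bash
python3 -m inch '[[[0,0,0],[0,0,0]],[[0,0,0],[0,0,0]],[[0,0,0],[0,0,0]],[[0,0,0],[0,0,0]],[[0,0,0],[0,0,0]],[[0,0,0],[0,0,0]],[[0,0,0],[0,0,0]],[[0,0,0],[0,0,0]]]' 0.83
python3 - <<'E'
from h import *
im=viewer.snapshot('scene');
a=cv2.resize(im[60:230,240:400],None,fx=3,fy=3,interpolation=2)
cv2.imwrite('pics/s6.png',a[:,:,::-1])
E
```

```text
clock: 9.65
tool_pos: [0.5244, 0.217, 0.1406]
tool_rot: [[-0.998, 0.056, 0.0], [0.056, 0.998, 0.0], [-0.0, 0.0, -1.0]]
ft_force: [0.8, -2.4, -0.3]
width: 0.831
grasp_force: 1.0
```

View pics/s6.png

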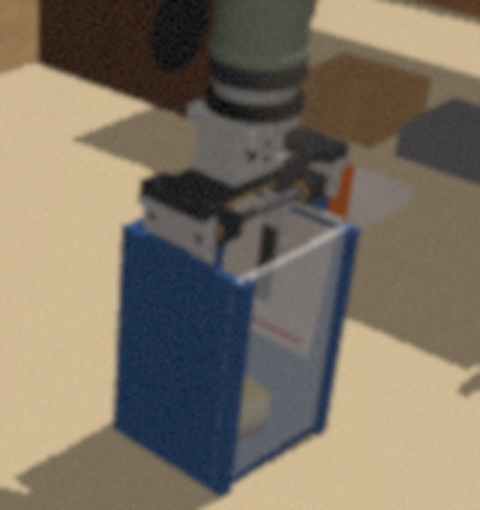

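The truck lies on the box floor (crop (255,405)), clear of the flap. Backing out straight up.

```bash
python3 -m inch '[[[0,0,-0.015],[0,0,0]],[[0,0,-0.03],[0,0,0]],[[0,0,-0.045],[0,0,0]],[[0,0,-0.06],[0,0,0]],[[0,0,-0.075],[0,0,0]],[[0,0,-0.095],[0,0,0]],[[0,0,-0.125],[0,0,0]],[[0,0,-0.16],[0,0,0]],[[0,0,-0.2],[0,0,0]],[[0,0,-0.2],[0,0,0]]]' && python3 -m inch '[[[0,0.03,0],[0,0,0]],[[0,0.07,0],[0,0,0]],[[0,0.11,0],[0,0,0]],[[0,0.14,0],[0,0,0]],[[0,0.14,0],[0,0,0]],[[0,0.14,0],[0,0,0]],[[0,0.14,0],[0,0,0]]]'
python3 - <<'E'
from h import *
im=viewer.snapshot('scene');t=viewer.snapshot('top')
a=cv2.resize(im[60:230,240:400],None,fx=3,fy=3,interpolation=2)
o=np.zeros((510,800,3),np.uint8);o[:,:480]=a;o[:320,480:]=cv2.resize(t[120:240,90:210],(320,320))
cv2.imwrite('pics/s7.png',o[:,:,::-1])
for c in blobs(im,*RED)[:2]: print(cv2.minAreaRect(c))
for c in blobs(im,*YEL)[:3]: print(cv2.minAreaRect(c))
E
```

```text
clock: 10.95
tool_pos: [0.5263, 0.2186, 0.3462]
tool_rot: [[-0.998, 0.055, 0.01], [0.055, 0.998, 0.005], [-0.01, 0.005, -1.0]]
ft_force: [0.6, -0.8, -1.0]
width: 0.829
grasp_force: 0.0
clock: 11.82
tool_pos: [0.5321, 0.3557, 0.3404]
tool_rot: [[-0.998, 0.057, -0.0], [0.057, 0.998, -0.0], [0.0, -0.0, -1.0]]
ft_force: [0.0, -0.1, 0.6]
width: 0.83
grasp_force: 0.0
((130.92306518554688, 327.1153869628906), (36.61021423339844, 26.9029598236084), 33.690067291259766)
((175.04998779296875, 285.1499938964844), (25.61444854736328, 13.914020538330078), 71.56504821777344)
((253.76690673828125, 247.85409545898438), (14.496164321899414, 23.14613914489746), 72.6459732055664)
```

View pics/s7.png

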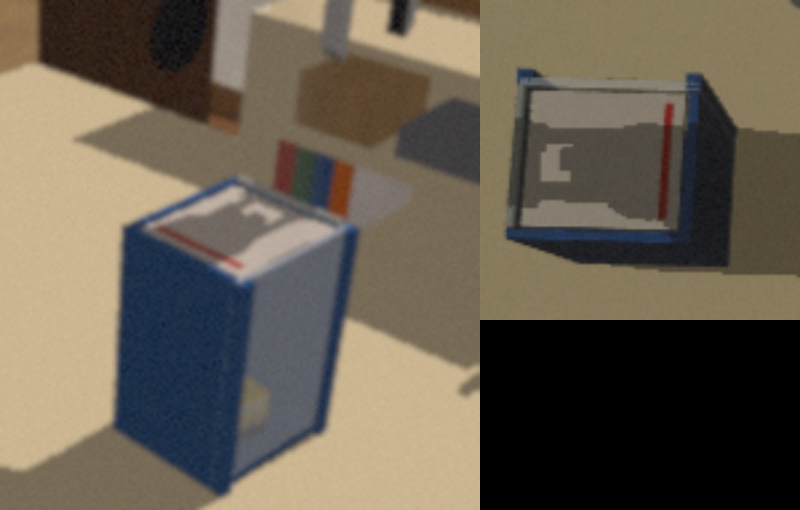

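The flap is shut, with its stripe flat at the rim ((200,250) in the scene crop). The yellow truck is on the box floor at (255,405), the red truck hasn't moved, and the gripper is clear.

```bash
python3 -c "from cell import manip; print(manip.job_done())"
```

```text
the job is handed in; nothing more can be done
None
```

The large yellow truck is on the floor of the blue box with the flap shut behind it and the red truck where it stood; I handed the job in at about 12 s.

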